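Fold out the crank and clamp the cheese wheel

ROBOT

A 7-joint arm with a two-finger parallel gripper is mounted at the origin on the work surface. World frame = base frame: x ahead of the robot, y to its left, z up, the work surface at z = 0. Lengths are in m, angles in rad, forces in N, time in s.
With the tool pointing down it reaches from about 0.4 to 0.85 m from the base axis. Payload 4.5 kg.
Tool frame: the origin (TCP) lies on the centre line of the jaws, within the pads' length; the fingertips stand r.tips_ahead ahead of it and the grasp point (between the pads) is the TCP (r.tips_ahead is the distance from the TCP to the fingertips, in m); z points along the fingers, y is the direction in which the jaws open and shut (so a half turn about z gives the same grasp; the last joint's range is limited). The gripper opens to 88 mm and grips with 3 to 60 N. Pads are 18 mm wide; open, the fingers measure 123 mm over their backs; the gripper's body (75 mm by 187 mm) begins 45 mm behind the grasp point.
Start: joints at [-1.239, 0.689, -0.195, 1.565, 0.157, 0.902, -0.215], TCP at [0.183, 0.598, 0.258] pointing down, gripper open.
Joint ranges: [-3.01, 3.01], [-0.46, 2.08], [-1.47, 1.51], [0.13, 2.56], [-1, 4.14], [0.04, 2.09], [-2.66, 2.66]. Speed limits (rad/s): [2.57, 2.57, 3.14, 3.14, 3.14, 3.14, 3.14].

INTERFACE

Orientations are given as a unit quaternion [x, y, z, w].
In Python, from plant import r gives the robot as it stands.
- The arm moves only by the shell command python3 -m inch 'ROWS' [FORCE]. ROWS is JSON, a list of rows, each a list of 5 numbers: the shift along the world's x, y, z in units of 25 mm (1.0 is 25 mm), then the turn about the world's z in units of 6 degrees (1.0 is 6 degrees), then the finger opening in mm, from 0 to 88.1. A call has 1 to 5 rows; each row shifts and turns the commanded pose from where the row before left it; what a row does not reach is not made up. A row lasts 1/10 s, in which the tool goes at most 50 mm and 8.59 degrees, less where a joint would pass 70% of its speed; a pose out of reach is approached as far as the arm can. A call is refused whole if a number of a shift passes 1 or a number of a turn 1, either way. A call with a gripper value outside its range is refused whole. The fingers move at their own pace and stop on an object; FORCE is the grip in N (left out, the last holds). Time passes only in rows, so rows that do not move let the fingers close. It gives the time, the measured TCP pose, the force and the opening at its end, in the units of the state.
- r.get_state(): the state, without advancing time (a new reading comes with each control period).
- r.snapshot(name): name is "side" or "top"; returns a dict with "pixels" (480x640x3 uint8, red, green, blue), "range_z" (480x640 float32, m along the optical axis (not along the pixel's ray), 0 where there is no reading), "K" (3x3 intrinsics, pixels), "k1" (the pictures are not rectified: a ray, as slopes to the right and down, at radius r is drawn at 1 + k1 r^2 times it, then the intrinsics apply), "position" and "attitude" of the camera in the world. Camera axes: x right, y up, looking along -z (the intrinsics and any distortion apply to the point x, -y, -z); pixel columns grow to the right and rows downward; lengths in m; the calibration is good to about 2 mm. A picture is of the moment at which its call begins.
- r.finish_job(): hands the job in, once; it reports no verdict.
The state is a dict: "clock": time; "q": joint angles; "qd": joint speeds; "joint_torque": joint torques, N m; "tool_pos": TCP position; "eef_rot": TCP orientation; "contact_force": force on the tool from outside, world axes, zero at the start; "moment": the same for the moment, N m; "opening": opening from 0.0 (shut) to 1.0 (fully open).
Only numpy, scipy, OpenCV 4.12 (cv2) and the standard library are available. Lean on these libraries where they do the work, as an engineer would, in place of code of your own. Each camera call takes 0.05 s, during which the arm holds its last target. There are 200 camera calls.

TASK

Clamp the hard cheese wheel in the stand for cutting: swing the folded crank grip up to its stop so that it stands upright, then turn the crank clockwise (seen from above) until the pressing foot bears firmly on the cheese, feeling for it and not over-tightening, as that bruises the rind. Leave the grip standing, the cheese clamped in its place and the things around it undisturbed, and let go.

Things in the scene. Friction and masses are not known exactly. Their poses are not given: they have to be found in the camera images.
- stand: fixed steel clamp stand: base 200 x 270 x 20 mm, two upright posts 230 mm apart along its y, joined by a beam (40 mm wide, its top 187 mm above the counter) with a vertical screw in its middle. Origin: centre of the underside, under the screw's axis; z up.
- crank_axis (a point): the point on the vertical axis of the crank and screw at the height of the grip's hinge, 243 mm above the counter.
- crank (a joint): angle of the crank arm about the vertical axis, rad, growing clockwise seen from above (which lowers the foot 5 mm per rad), range 0 to 4.5. Turning freely takes about 4 N sideways at the upright grip; once the foot bears on the cheese the effort climbs with further turning. 6 to 9 N at the grip is firm; above about 12 N bruises the rind. The screw's friction holds the foot when let go.
- hinge (a point): the hinge of the grip at the outer end of the steel crank arm (16 mm wide, 8 mm thick, top 228 mm above the counter), 85 mm from the crank axis. x points outward along the crank arm, z up, y is the hinge's axis. Turns with the crank.
- handle (a joint): fold angle of the grip on the crank arm, rad: 0 = folded flat inward along the arm, 1.57 = upright, hard stop at 1.6 (its working position). It is stiff (about 4 N at the grip's middle) and stays where it is left; a push inward folds it again.
- grip_mid (a point): middle of the pale wooden cylindrical grip, 22 mm in diameter, 70 mm long, reaching from 14 to 84 mm from the hinge; this point is 49 mm from the hinge. Its x points along the grip to the hinge. The grip is a sleeve that spins freely about its length. Folded, its centreline is 15 mm above the arm's top and its sides are free; upright, its top is 327 mm above the counter.
- foot: round white pressing foot, 60 mm in diameter and about 12 mm thick, under the beam; slides straight down as the crank turns. Origin: roughly the centre of its underside. It meets the cheese at a crank angle somewhere between 1.5 and 2.7 rad, which differs from time to time and is found only by feel. It is sprung: from there on the effort at the grip grows by about 1.7 N per 0.1 rad.
- cheese: loose hard cheese wheel, about 142 mm in diameter and some 60 to 70 mm high, 0.95 kg, lying on the wooden board under the foot; origin at the centre of its underside.
- bowl: loose steel bowl, 150 mm across, 65 mm high, beside the stand; origin at the centre of its underside. A bystander.
- sauce_bottle: loose white bottle with a red cap, 60 mm in diameter, 170 mm high; origin at the centre of its underside. A bystander.
- shaker: loose glass jar with a steel cap, 64 mm in diameter, 90 mm high; origin at the centre of its underside. A bystander.
Mind the look-alikes: they are no part of the job. Of the things that look like the cheese, the largest one is meant.

How it is judged:
On the way, in this order (a step that is already met when the one before it is completed fails the run):
1. the grip is unfolded to its stop (value of joint handle above 1.48 rad), for 0.2 s.
2. with the grip upright, the foot bears on the cheese (contact force between foot and cheese above 20 N and value of joint handle above 1.4 rad), for 0.2 s.
At the end, for the whole second after the job is handed in: The grip stands upright at its stop (fold angle above 1.45 rad), the foot presses on the cheese with more than 20 N, and the cheese lies at rest within 25 mm of the stand's middle in x and y (value of joint handle above 1.45 rad and contact force between foot and cheese above 20 N and x of cheese in the frame of stand between -0.025 and 0.025 m and y of cheese in the frame of stand between -0.025 and 0.025 m and linear speed of cheese below 0.01 m/s); the robot touches nothing.
It fails at once if the cheese was over-tightened (foot pressing with more than 150 N) (contact force between foot and cheese above 150 N).
It fails at once if a bystander was pushed more than 30 mm (distance of any of bowl, sauce_bottle, shaker from where it was at the start of the episode above 0.03 m).
It also fails if it takes over 72 s, if anything falls off the work surface, if the arm or the gripper's body presses on something with over 40 N, if the wrist force passes 120 N, or if a joint passes its speed limit or range.

## Working session

There is one attempt and no reset: what is moved stays moved. The work goes in short steps, Python scripts to look and compute and a shell command to move; the robot and the scene stay as the last step left them, time stands still between calls to the robot, and variables do not carry over. Pictures are saved under pics/ and viewed, about 8 in all and at most 12, crops included, and the job is handed in when it is done.

```bash
mkdir -p pics; ls
cat > h.py <<'E'
import numpy as np, cv2
from scipy.spatial.transform import Rotation as R
from plant import r
def snap(name,tag):
    s=r.snapshot(name); np.savez('pics/%s.npz'%tag,**{k:np.array(v) for k,v in s.items()})
    cv2.imwrite('pics/%s.png'%tag,cv2.cvtColor(s['pixels'],cv2.COLOR_RGB2BGR)); return s
def rot(a):
    a=np.array(a); return a if a.shape==(3,3) else R.from_quat(a).as_matrix()
def cloud(s):
    K=np.array(s['K'],float); v,u=np.mgrid[:480,:640]
    p=np.stack([u.ravel(),v.ravel()],1).astype(float).reshape(-1,1,2)
    d=np.array([float(s['k1']),0,0,0])
    n=cv2.undistortPoints(p,K,d).reshape(480,640,2)
    z=s['range_z']
    c=np.stack([n[...,0]*z,-n[...,1]*z,-z],-1)
    return c@rot(s['attitude']).T+np.array(s['position'])
E
python3 - <<'E'
from h import *
for n in('top','side'):
    s=snap(n,n+'1'); print(s['position'],s['attitude'],s['k1'])
print(r.get_state(),r.tips_ahead)
E
```

```text
pics
[0.47306458 0.06460039 1.03321963] [-0.06895707  0.06078752  0.70491813 -0.70330664] -0.07879893501538524
[0.29705926 0.69597938 0.97711024] [-0.084022    0.34221215  0.90607598 -0.23421671] -0.1134240340553859
{'clock': 0.1, 'q': array([-1.23918109,  0.68994677, -0.19452081,  1.56621658,  0.15729497,
        0.90252704, -0.21506478]), 'qd': array([ 1.78195519e-03, -3.19840154e-03, -6.31395157e-05, -1.81352585e-03,
       -2.29738985e-03, -3.99093094e-04, -2.45588322e-04]), 'joint_torque': array([-2.85260983e-03, -5.28505218e+01, -1.27134886e+00, -1.53840280e+01,
       -5.25498705e-02,  1.86880141e-03,  2.54021410e-05]), 'tool_pos': array([0.18327628, 0.59696021, 0.25696737]), 'eef_rot': array([ 1.48305411e-01,  9.88941240e-01, -8.50850592e-04, -6.78479414e-05]), 'contact_force': array([-0.02749078, -0.15634757,  0.65590075]), 'moment': array([-0.02743322, -0.02143234,  0.00153273]), 'opening': 0.9944697459947314} 0.019
```

View pics/top1.png

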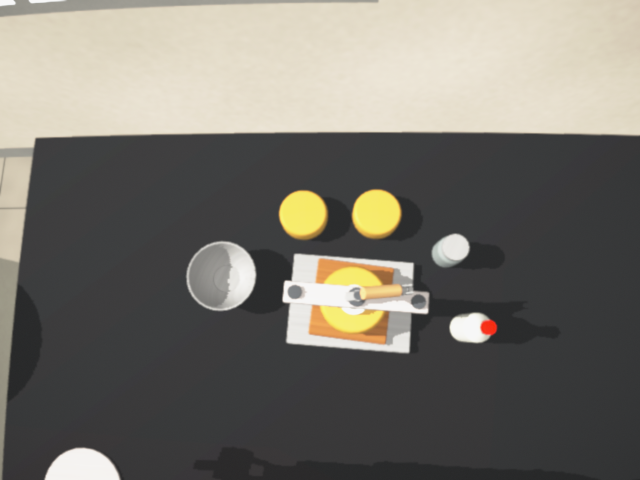

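View pics/side1.png

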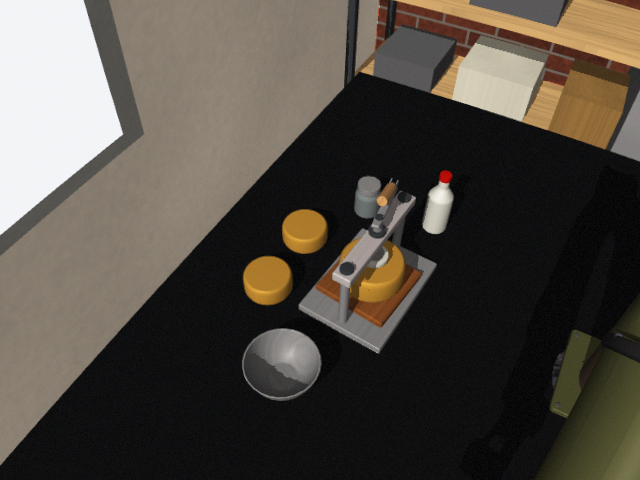

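The top view shows the stand with the cheese at (352,300). The smaller look-alike wheels are at (303,215) and (376,214). The wheel meant is the one in the stand: it's the widest and sits under the foot. The folded grip runs from (362,293) to (402,291) and its hinge is near (408,290). I'll measure these and crop in to confirm.

Run:
```python
from h import *
s=np.load('pics/top1.npz'); P=cloud(s); px=s['pixels'].astype(int)
for n,(u,v) in dict(tl=(293,256),tr=(412,262),bl=(288,345),br=(410,352),knobL=(295,292),knobR=(419,301),hub=(356,296),g1=(368,293),g2=(385,292),g3=(398,291),hinge=(407,290),bowl=(222,277),shaker=(455,247),cap=(488,328),d1=(303,213),d2=(376,212)).items(): print(n,P[v,u].round(3))
H=P[...,2]; ok=(s['range_z']>0)&(P[...,0]>0.3)
hsv=cv2.cvtColor(s['pixels'],cv2.COLOR_RGB2HSV)
m=ok&(H>.252-.02)&(H<.28)&(abs(P[...,1])<.2); q=P[m]
print('high',len(q),q.min(0),q.max(0))
c=cv2.minAreaRect(q[:,:2].astype(np.float32)*1000); print(c)
b=ok&(H>.17)&(H<.195); q=P[b]; print('beam',cv2.minAreaRect(q[:,:2].astype(np.float32)*1000))
b=ok&(H>.012)&(H<.026)&(abs(P[...,0]-P[300,352,0])<.2)&(abs(P[...,1]-P[300,352,1])<.2); q=P[b]; print('base',cv2.minAreaRect(q[:,:2].astype(np.float32)*1000))
for nm,z0,z1 in(('ch',.08,.13),('dec',.04,.075)):
    b=(hsv[...,0]>24)&(hsv[...,0]<33)&(hsv[...,1]>150)&ok
    n,l,st,ce=cv2.connectedComponentsWithStats(b.astype(np.uint8))
for i in range(1,n):
    if st[i,4]>200: q=P[l==i]; print('yellow',ce[i],cv2.minAreaRect(q[:,:2].astype(np.float32)*1000),np.median(q[:,2]))
im=cv2.cvtColor(s['pixels'],cv2.COLOR_RGB2BGR)[180:360,270:510]
cv2.imwrite('pics/crop1.png',cv2.resize(im,None,fx=3.3,fy=3.3,interpolation=cv2.INTER_CUBIC))
```

```text
tl [0.643 0.136 0.002]
tr [ 0.628 -0.137  0.002]
bl [ 0.442  0.146 -0.   ]
br [ 0.426 -0.126 -0.   ]
knobL [0.544 0.118 0.196]
knobR [ 0.527 -0.11   0.196]
hub [0.534 0.009 0.232]
g1 [ 0.535 -0.008  0.274]
g2 [ 0.538 -0.038  0.266]
g3 [ 0.54  -0.061  0.261]
hinge [ 0.542 -0.078  0.249]
bowl [0.594 0.298 0.005]
shaker [ 0.646 -0.212  0.093]
cap [ 0.476 -0.245  0.169]
d1 [0.732 0.111 0.053]
d2 [ 0.734 -0.051  0.051]
high 647 [ 0.52565155 -0.08775152  0.23200355] [0.55289816 0.02460982 0.27990425]
((539.7096557617188, -31.309680938720703), (22.04276466369629, 111.79612731933594), 5.926592826843262)
beam ((814.4263916015625, 304.6995849609375), (1301.6337890625, 223.816650390625), 49.76026153564453)
base ((578.945556640625, -7.128662109375), (341.8880615234375, 289.1729736328125), 85.10128021240234)
```

View pics/crop1.png

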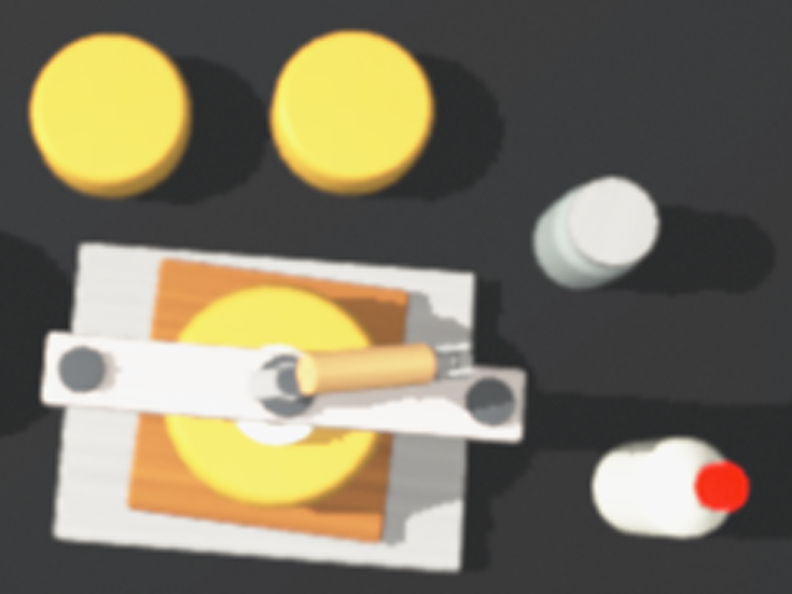

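The crop confirms it: the wheel in the stand is clearly the largest, and the other two are free-standing decoys. The grip is already slightly raised, with its free end at z≈0.27. I'll lift the arm and start across.

```bash
python3 -m inch '[[0,0,1,0,88],[0,0,1,0,88],[0,0,1,0,88],[0,0,1,0,88],[0,0,0.4,0,88]]'
for i in 1; do python3 -m inch '[[0.56,-1,0,0,88],[0.56,-1,0,0,88],[0.56,-1,0,0,88],[0.56,-1,0,0,88],[0.56,-1,0,0,88]]'; done
python3 -m inch '[[0.56,-1,0,1,88],[0.56,-1,0,1,88],[0.56,-1,0,1,88],[0.56,-1,0,1,88],[0.56,-1,0,1,88]]'
python3 -c "from h import *;print(r.get_state()['q'].round(2))"
```

```text
clock: 0.6
tool_pos: [0.1835, 0.5983, 0.3698]
eef_rot: [0.148, 0.989, 0.002, 0.0]
contact_force: [0.3, -0.3, 0.1]
opening: 0.998
clock: 1.1
tool_pos: [0.2537, 0.4709, 0.3667]
eef_rot: [0.148, 0.989, -0.001, -0.0]
contact_force: [0.9, -0.3, -0.4]
opening: 0.997
clock: 1.6
tool_pos: [0.3235, 0.346, 0.3669]
eef_rot: [-0.115, 0.993, -0.001, -0.001]
contact_force: [-0.0, 0.6, 0.3]
opening: 1.0
[-0.67  0.36 -0.35  1.84  0.15  0.97  0.72]
```

```bash
python3 -m inch '[[0.57,-1,0,-1,88],[0.57,-1,0,-1,88],[0.57,-1,0,-1,88],[0.57,-1,0,-1,88],[0.57,-1,0,-1,88]]'
python3 -m inch '[[0.57,-1,0,-1,88],[0.57,-1,0,-1,88],[0.57,-1,0,-1,88],[0.57,-1,0,-1,88],[0.57,-1,0,-1,88]]'
python3 -m inch '[[0.57,-1,0,-1,80],[0.57,-1,0,-1,70],[0.57,-1,0,-1,60],[0.57,-1,0,-1,60],[0.57,-1,0,-1,60]]'
python3 -m inch '[[0,0,0,-1,50],[0,0,0,-0.3,50],[0,0,0,0,50]]'
python3 - <<'E'
from h import *
s=r.get_state(); print(s['q'].round(2), R.from_quat(s['eef_rot']).as_matrix()[:,1])
snap('side','side2')
im=cv2.imread('pics/side2.png')[100:400,200:600]; cv2.imwrite('pics/c2.png',cv2.resize(im,None,fx=2,fy=2))
E
```

```text
clock: 2.1
tool_pos: [0.3946, 0.2211, 0.367]
eef_rot: [0.15, 0.989, -0.001, -0.001]
contact_force: [-1.0, -0.1, -0.5]
opening: 0.996
clock: 2.6
tool_pos: [0.4658, 0.0962, 0.367]
eef_rot: [0.401, 0.916, -0.001, -0.001]
contact_force: [0.5, 1.2, 0.3]
opening: 1.002
clock: 3.1
tool_pos: [0.537, -0.0285, 0.3668]
eef_rot: [0.625, 0.781, -0.001, -0.001]
contact_force: [-0.3, 0.3, -0.3]
opening: 0.677
clock: 3.4
tool_pos: [0.5366, -0.0268, 0.367]
eef_rot: [0.674, 0.739, -0.0, -0.001]
contact_force: [-1.3, 0.9, 0.6]
opening: 0.569
[-0.16  0.45  0.19  1.69 -0.1   1.02  0.16] [ 0.99578907  0.09165925 -0.00164616]
```

View pics/c2.png

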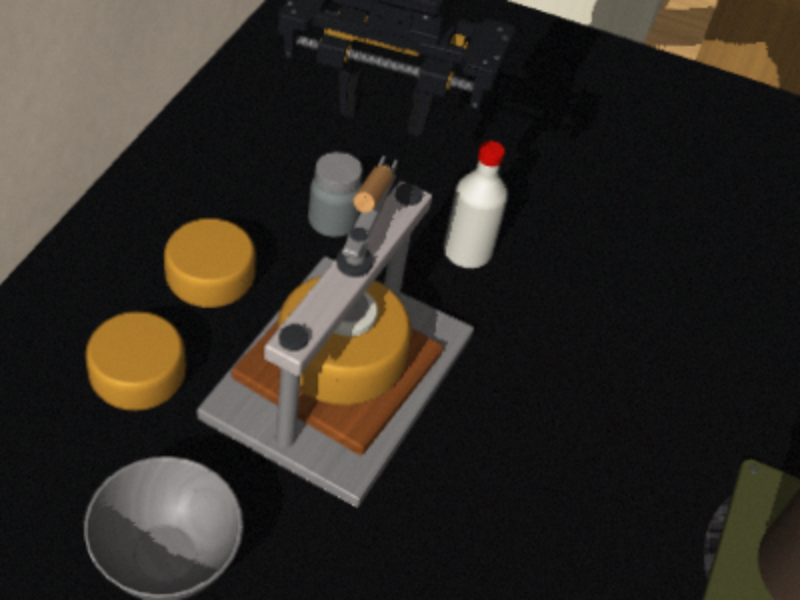

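The view shows the fingers clear above the grip, at crop pixel (375,185), with nothing disturbed. I'll descend and close gently.

```bash
python3 -m inch '[[0,-0.2,-1,0,50],[0.04,0,-1,0,50],[0,0,-1,0,50],[0,0,-1,0,50],[0,0,-0.4,0,50]]' 12
python3 -m inch '[[0,0,0,0,40],[0,0,0,0,30],[0,0,0,0,15],[0,0,0,0,15],[0,0,0,0,15]]' 12
python3 -c "from h import *;s=r.get_state();print(s['contact_force'],s['moment'],s['opening']*88.1)"
```

```text
clock: 3.95
tool_pos: [0.5366, -0.0315, 0.2557]
eef_rot: [0.674, 0.739, -0.001, -0.002]
contact_force: [-0.3, 0.2, 0.4]
opening: 0.569
clock: 4.45
tool_pos: [0.5385, -0.0324, 0.2587]
eef_rot: [0.675, 0.738, 0.001, 0.001]
contact_force: [-1.1, -0.7, 3.7]
opening: 0.238
[-1.10774646 -0.70060139  3.70392969] [-0.03614736  0.13635671  0.03843097] 20.99730010681184
```

The jaws hold the grip at 21 mm. Next I'll swing it up along its arc about the hinge, with 49 mm radius.

```bash
python3 -m inch '[[0.01,-0.1,0.22,0,15],[0.01,-0.1,0.22,0,15],[0.015,-0.14,0.2,0,15],[0.015,-0.14,0.2,0,15],[0,0,0,0,15]]' 20
python3 -m inch '[[0.02,-0.185,0.155,0,15],[0.02,-0.185,0.155,0,15],[0.02,-0.22,0.105,0,15],[0.02,-0.22,0.105,0,15],[0,0,0,0,15]]'
python3 - <<'E'
from h import *
snap('side','side3')
im=cv2.imread('pics/side3.png')[60:300,280:520]; cv2.imwrite('pics/c3.png',cv2.resize(im,None,fx=2.5,fy=2.5))
E
```

```text
clock: 4.95
tool_pos: [0.5396, -0.0448, 0.2794]
eef_rot: [0.675, 0.738, 0.0, 0.0]
contact_force: [1.2, 2.6, -2.4]
opening: 0.244
clock: 5.45
tool_pos: [0.5414, -0.0637, 0.2915]
eef_rot: [0.675, 0.738, 0.001, -0.001]
contact_force: [2.2, 5.1, -7.0]
opening: 0.241
```

View pics/c3.png

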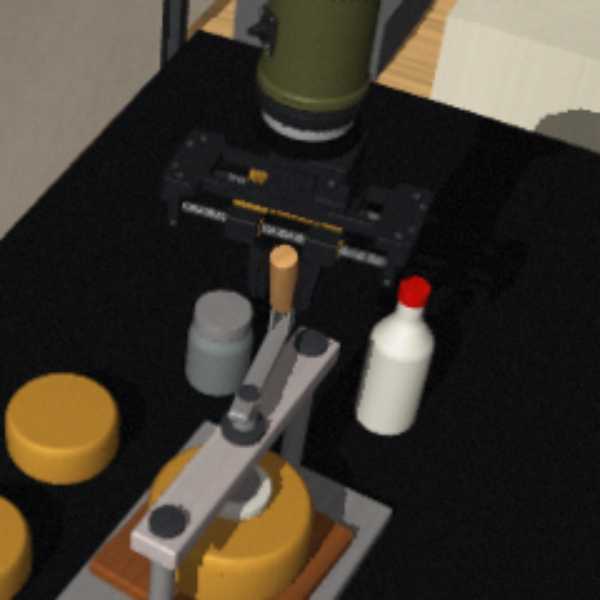

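The grip is held and mostly raised, still leaning inward, with its top at crop (283,258). I'll continue to the stop.

```bash
python3 -m inch '[[0.02,-0.24,0.03,0,15],[0.02,-0.24,0.0,0,15],[0,0,0,0,15]]'
python3 -m inch '[[0.01,-0.15,0,0,15],[0,0,0,0,15]]'
python3 -m inch '[[0.01,-0.1,0,0,15],[0,0,0,0,15]]'
```

```text
clock: 5.8
tool_pos: [0.5425, -0.0732, 0.2932]
eef_rot: [0.674, 0.739, 0.002, -0.002]
contact_force: [-0.1, 9.6, 0.7]
opening: 0.244
clock: 6.0
tool_pos: [0.5428, -0.0763, 0.2935]
eef_rot: [0.674, 0.739, 0.002, -0.002]
contact_force: [-0.5, 9.9, 2.3]
opening: 0.242
clock: 6.2
tool_pos: [0.543, -0.0787, 0.2936]
eef_rot: [0.674, 0.739, 0.002, -0.002]
contact_force: [-0.5, 10.6, 3.4]
opening: 0.242
```

```bash
python3 -m inch '[[0.01,-0.1,0,0,15],[0,0,0,0,15],[0,0,0,0,15]]'
python3 -m inch '[[0.01,-0.1,0,0,15],[0,0,0,0,15],[0,0,0,0,15]]'
python3 -m inch '[[0.01,-0.1,0,0,15],[0,0,0,0,15],[0,0,0,0,15]]'
python3 -m inch '[[0.01,-0.1,0,0,15],[0,0,0,0,15],[0,0,0,0,15]]'
```

```text
clock: 6.5
tool_pos: [0.5432, -0.0811, 0.2936]
eef_rot: [0.674, 0.739, 0.002, -0.002]
contact_force: [-0.8, 11.1, 3.6]
opening: 0.242
clock: 6.8
tool_pos: [0.5435, -0.0837, 0.2936]
eef_rot: [0.674, 0.739, 0.002, -0.002]
contact_force: [-0.8, 12.1, 3.8]
opening: 0.243
clock: 7.1
tool_pos: [0.5437, -0.0863, 0.2936]
eef_rot: [0.674, 0.739, 0.002, -0.002]
contact_force: [-0.5, 11.1, 3.3]
opening: 0.239
clock: 7.4
tool_pos: [0.5439, -0.0879, 0.2934]
eef_rot: [0.673, 0.739, 0.003, -0.003]
contact_force: [-1.4, 13.1, 3.3]
opening: 0.242
```

```bash
python3 -m inch '[[0.01,-0.1,0,0,15],[0,0,0,0,15],[0,0,0,0,15]]'
python3 - <<'E'
from h import *
s=snap('side','side4'); P=cloud(s)
hsv=cv2.cvtColor(s['pixels'],cv2.COLOR_RGB2HSV)
m=(hsv[...,0]<22)&(hsv[...,1]>70)&(P[...,2]>.24)&(P[...,2]<.34)&(abs(P[...,0]-.545)<.03)&(abs(P[...,1]+.08)<.05)
q=P[m]; print(len(q),q.min(0),q.max(0))
for z in np.arange(.25,.335,.01):
    k=q[abs(q[:,2]-z)<.005]
    if len(k): print(z.round(3),len(k),np.median(k,0).round(4))
im=cv2.imread('pics/side4.png')[100:220,340:460]; cv2.imwrite('pics/c4.png',cv2.resize(im,None,fx=5,fy=5))
E
```

```text
clock: 7.7
tool_pos: [0.544, -0.0886, 0.2933]
eef_rot: [0.673, 0.74, 0.003, -0.004]
contact_force: [-2.1, 16.6, 3.7]
opening: 0.242
385 [ 0.53172423 -0.09546581  0.25686031] [ 0.56351595 -0.06605909  0.33008588]
0.26 22 [ 0.5408 -0.0715  0.2627]
0.27 47 [ 0.5416 -0.0719  0.2702]
0.28 44 [ 0.5411 -0.0732  0.2795]
0.29 50 [ 0.5411 -0.073   0.2889]
0.3 47 [ 0.5412 -0.0735  0.3   ]
0.31 53 [ 0.5413 -0.0739  0.3096]
0.32 53 [ 0.5412 -0.0747  0.3203]
0.33 69 [ 0.5435 -0.0809  0.3275]
```

View pics/c4.png

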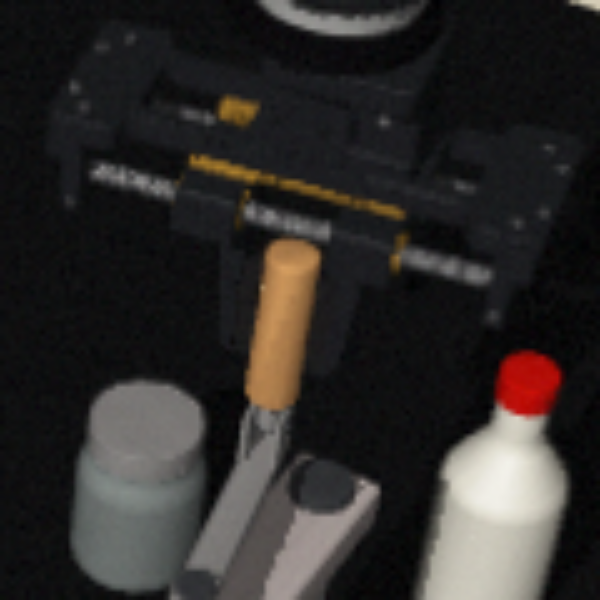

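The grip stands upright with a slight outward lean of about 0.05 rad past vertical, so it is at its stop. The force jumped to 16.6 N, which agrees. The pads slid about 5 mm outward, so I'll reopen, recentre and regrip.

```bash
python3 -m inch '[[0,0,0,0,32],[0,0,0,0,32],[0,0.23,0,0,32],[0,0.23,0,0,32],[0,0,0,0,32]]'
python3 -m inch '[[0,0,0,0,15],[0,0,0,0,15],[0,0,0,0,15],[0,0,0,0,15]]' 12
python3 -c "from h import *;s=r.get_state();print(s['contact_force'],s['moment'],s['q'].round(2))"
```

```text
clock: 8.25
tool_pos: [0.5441, -0.0832, 0.2925]
eef_rot: [0.674, 0.738, 0.0, -0.0]
contact_force: [0.6, 0.8, 0.4]
opening: 0.364
clock: 8.65
tool_pos: [0.5438, -0.0842, 0.2925]
eef_rot: [0.675, 0.738, -0.0, -0.0]
contact_force: [-1.0, 0.6, 1.8]
opening: 0.247
[-0.97837769  0.63524641  1.76934233] [-0.05739596  0.39245128 -0.0008552 ] [-0.03  0.55  0.17  1.76 -0.12  0.84  0.28]
```

```bash
cat > st.py <<'E'
from h import *
import sys
C=np.array([.5357,.003]); Rr=.087
def f():
    s=r.get_state(); p=s['tool_pos'][:2]-C; a=np.arctan2(p[1],p[0]); e=p/np.hypot(*p); t=np.array([e[1],-e[0]])
    F=s['contact_force'][:2]; print('ang %.1f rad %.4f  resist %.1f  radial(out) %.1f z %.4f'%(np.degrees(a),np.hypot(*p),-F@t,F@e,s['tool_pos'][2]),'q7 %.2f t %.2f'%(s['q'][6],s['clock']))
f()
if len(sys.argv)>2:
    a=np.radians(float(sys.argv[1])-float(sys.argv[2])*np.arange(int(sys.argv[3])+1)); p=np.round((C+Rr*np.stack([np.cos(a),np.sin(a)],1))/.025,2)
    print(np.diff(p,axis=0).round(2).tolist())
E
python3 st.py -84.6 6 20
```

```text
ang -84.7 rad 0.0876  resist -0.9  radial(out) -0.7 z 0.2925 q7 0.28 t 8.65
[[-0.37, -0.02], [-0.36, 0.02], [-0.36, 0.06], [-0.35, 0.1], [-0.34, 0.14], [-0.32, 0.16], [-0.31, 0.21], [-0.28, 0.23], [-0.25, 0.26], [-0.23, 0.28], [-0.19, 0.31], [-0.17, 0.33], [-0.12, 0.34], [-0.09, 0.35], [-0.06, 0.36], [-0.01, 0.37], [0.02, 0.36], [0.06, 0.36], [0.1, 0.35], [0.13, 0.34]]
```

```bash
python3 -m inch '[[-0.37,-0.02,0,-1,15],[-0.36,0.02,0,-1,15],[0,0,0,0,15]]' 15 >/dev/null; python3 st.py
python3 -m inch '[[-0.36,0.06,0,-1,15],[-0.35,0.10,0,-1,15],[0,0,0,0,15]]' >/dev/null; python3 st.py
```

```text
ang -96.3 rad 0.0877  resist 1.5  radial(out) 0.4 z 0.2926 q7 0.12 t 8.95
ang -108.3 rad 0.0880  resist 1.9  radial(out) 2.4 z 0.2926 q7 -0.05 t 9.25
```

```bash
sed -i 's/Rr=.087/Rr=.089/' st.py
python3 -m inch '[[-0.03,-0.08,0,0,15],[0,0,0,0,15]]' >/dev/null; python3 st.py
python3 -m inch '[[-0.34,0.14,0,-1,15],[-0.33,0.17,0,-1,15]]' >/dev/null; python3 st.py
python3 -m inch '[[0,0,0,0,15]]' >/dev/null; python3 st.py -120.6 6 14
python3 - <<'E'
from h import *
s=snap('side','side5')
im=cv2.imread('pics/side5.png')[100:300,300:500]; cv2.imwrite('pics/c5.png',cv2.resize(im,None,fx=3,fy=3))
E
```

```text
ang -108.2 rad 0.0884  resist 1.2  radial(out) -2.8 z 0.2925 q7 -0.04 t 9.45
ang -119.3 rad 0.0887  resist 4.7  radial(out) -2.6 z 0.2926 q7 -0.22 t 9.65
ang -120.4 rad 0.0888  resist 2.6  radial(out) -1.6 z 0.2925 q7 -0.22 t 9.75
[[-0.31, 0.2], [-0.29, 0.24], [-0.26, 0.27], [-0.23, 0.29], [-0.2, 0.31], [-0.17, 0.34], [-0.13, 0.35], [-0.09, 0.36], [-0.06, 0.36], [-0.01, 0.38], [0.02, 0.37], [0.06, 0.37], [0.1, 0.36], [0.14, 0.34]]
```

View pics/c5.png

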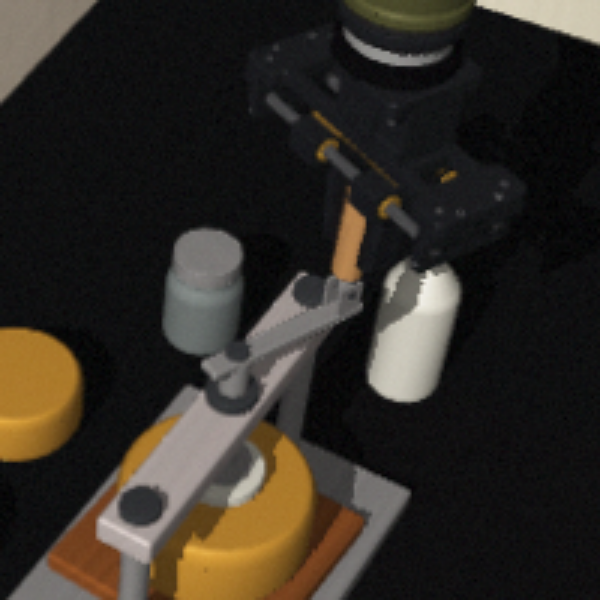

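The crank follows and the grip stands upright in the jaws at crop (348,235). The bottle is untouched. I'll go on to just before the earliest contact angle.

```bash
python3 -m inch '[[-0.31,0.20,0,-1,15],[-0.29,0.24,0,-1,15],[-0.26,0.27,0,-1,15]]' >/dev/null; python3 st.py
python3 -m inch '[[0,0,0,0,15]]' >/dev/null; python3 st.py
python3 -m inch '[[-0.23,0.29,0,-1,15],[-0.20,0.31,0,-1,15],[-0.17,0.34,0,-1,15]]' >/dev/null; python3 st.py
python3 -m inch '[[0,0,0,0,15]]' >/dev/null; python3 st.py
python3 -m inch '[[-0.13,0.35,0,-1,15]]' >/dev/null; python3 st.py
python3 -m inch '[[0,0,0,0,15]]' >/dev/null; python3 st.py
```

```text
ang -137.3 rad 0.0895  resist 3.5  radial(out) -1.4 z 0.2926 q7 -0.49 t 10.10
ang -138.3 rad 0.0895  resist -0.2  radial(out) -0.1 z 0.2925 q7 -0.49 t 10.20
ang -155.1 rad 0.0902  resist 4.3  radial(out) 1.2 z 0.2926 q7 -0.77 t 10.50
ang -156.2 rad 0.0902  resist 0.1  radial(out) 3.3 z 0.2925 q7 -0.77 t 10.60
ang -160.9 rad 0.0905  resist 4.5  radial(out) 3.1 z 0.2925 q7 -0.86 t 10.70
ang -162.0 rad 0.0905  resist 1.2  radial(out) 4.3 z 0.2924 q7 -0.86 t 10.80
```

The tool is now pressing inward, so the real axis sits at about x=0.531. I'll correct outward before going on.

```bash
sed -i 's/C=np.array.*$/C=np.array([.531,.003]); Rr=.0888/' st.py
python3 -m inch '[[-0.11,-0.04,0,0,15],[0,0,0,0,15]]' >/dev/null; python3 st.py
python3 -m inch '[[-0.10,-0.03,0,0,15],[0,0,0,0,15]]' >/dev/null; python3 st.py
python3 -m inch '[[-0.10,-0.03,0,0,15],[0,0,0,0,15]]' >/dev/null; python3 st.py
```

```text
ang -161.1 rad 0.0865  resist 0.6  radial(out) -3.5 z 0.2925 q7 -0.86 t 11.00
ang -161.1 rad 0.0869  resist 0.1  radial(out) -8.9 z 0.2926 q7 -0.86 t 11.20
ang -161.2 rad 0.0875  resist 1.4  radial(out) -13.6 z 0.2927 q7 -0.86 t 11.40
```

```bash
sed -i 's/\.531,/.532,/' st.py
python3 -m inch '[[0.12,0.04,0,0,15],[0,0,0,0,15]]' >/dev/null; python3 st.py -161.5 3 28
```

```text
ang -161.4 rad 0.0880  resist 0.4  radial(out) -6.0 z 0.2926 q7 -0.86 t 11.60
[[-0.05, 0.18], [-0.05, 0.18], [-0.03, 0.18], [-0.03, 0.19], [-0.02, 0.18], [0.0, 0.19], [0.0, 0.18], [0.01, 0.19], [0.03, 0.19], [0.03, 0.18], [0.04, 0.18], [0.05, 0.18], [0.06, 0.17], [0.07, 0.18], [0.08, 0.16], [0.09, 0.17], [0.09, 0.16], [0.11, 0.15], [0.11, 0.15], [0.12, 0.14], [0.13, 0.14], [0.13, 0.13], [0.14, 0.12], [0.15, 0.12], [0.15, 0.1], [0.16, 0.1], [0.16, 0.09], [0.17, 0.08]]
```

```bash
python3 -m inch '[[-0.05,0.18,0,-0.5,15],[-0.05,0.18,0,-0.5,15]]' >/dev/null; python3 st.py
python3 -m inch '[[-0.03,0.18,0,-0.5,15],[-0.03,0.19,0,-0.5,15]]' >/dev/null; python3 st.py
python3 -m inch '[[0,0,0,0,15]]' >/dev/null; python3 st.py
python3 -m inch '[[-0.02,0.18,0,-0.5,15],[0,0.19,0,-0.5,15]]' >/dev/null; python3 st.py
python3 -m inch '[[0,0,0,0,15]]' >/dev/null; python3 st.py
```

```text
ang -166.7 rad 0.0882  resist 2.7  radial(out) -7.3 z 0.2927 q7 -0.96 t 11.80
ang -172.7 rad 0.0884  resist 3.3  radial(out) -6.9 z 0.2927 q7 -1.06 t 12.00
ang -173.2 rad 0.0884  resist 1.5  radial(out) -5.7 z 0.2926 q7 -1.06 t 12.10
ang -178.5 rad 0.0886  resist 3.3  radial(out) -5.5 z 0.2926 q7 -1.15 t 12.30
ang -179.0 rad 0.0886  resist 1.6  radial(out) -5.3 z 0.2926 q7 -1.15 t 12.40
```

```bash
python3 -m inch '[[0,0.18,0,-0.5,15],[0.01,0.19,0,-0.5,15]]' >/dev/null; python3 st.py
python3 -m inch '[[0.03,0.19,0,-0.5,15],[0.03,0.18,0,-0.5,15]]' >/dev/null; python3 st.py
python3 -m inch '[[0,0,0,0,15]]' >/dev/null; python3 st.py
python3 -m inch '[[0.04,0.18,0,-0.5,15],[0.05,0.18,0,-0.5,15]]' >/dev/null; python3 st.py
python3 -m inch '[[0,0,0,0,15]]' >/dev/null; python3 st.py
```

```text
ang 175.7 rad 0.0888  resist 2.8  radial(out) -4.7 z 0.2926 q7 -1.25 t 12.60
ang 169.7 rad 0.0891  resist 3.5  radial(out) -3.7 z 0.2926 q7 -1.34 t 12.80
ang 169.3 rad 0.0891  resist 1.3  radial(out) -4.8 z 0.2926 q7 -1.34 t 12.90
ang 164.2 rad 0.0893  resist 5.7  radial(out) -5.1 z 0.2926 q7 -1.44 t 13.10
ang 163.8 rad 0.0894  resist 2.6  radial(out) -4.7 z 0.2926 q7 -1.43 t 13.20
```

```bash
python3 -m inch '[[0.05,0.17,0,-0.5,15]]' >/dev/null; python3 st.py
python3 -m inch '[[0,0,0,0,15],[0,0,0,0,15]]' >/dev/null; python3 st.py
python3 -m inch '[[0.06,0.18,0,-0.5,15]]' >/dev/null; python3 st.py
python3 -m inch '[[0,0,0,0,15],[0,0,0,0,15]]' >/dev/null; python3 st.py
```

```text
ang 161.7 rad 0.0895  resist 6.1  radial(out) -4.9 z 0.2926 q7 -1.48 t 13.30
ang 161.3 rad 0.0895  resist 4.1  radial(out) -4.1 z 0.2926 q7 -1.48 t 13.50
ang 159.0 rad 0.0897  resist 7.2  radial(out) -5.0 z 0.2926 q7 -1.53 t 13.60
ang 158.5 rad 0.0897  resist 4.9  radial(out) -3.9 z 0.2926 q7 -1.53 t 13.80
```

```bash
python3 -m inch '[[0.06,0.16,0,-0.5,15]]' >/dev/null; python3 st.py
python3 -m inch '[[0,0,0,0,15],[0,0,0,0,15],[0,0,0,0,15]]' >/dev/null; python3 st.py
python3 - <<'E'
from h import *
s=snap('side','side6')
im=cv2.imread('pics/side6.png')[90:310,260:500]; cv2.imwrite('pics/c6.png',cv2.resize(im,None,fx=2.7,fy=2.7))
E
```

```text
ang 156.5 rad 0.0898  resist 7.4  radial(out) -5.5 z 0.2926 q7 -1.57 t 13.90
ang 156.0 rad 0.0898  resist 5.4  radial(out) -4.6 z 0.2926 q7 -1.57 t 14.20
```

View pics/c6.png

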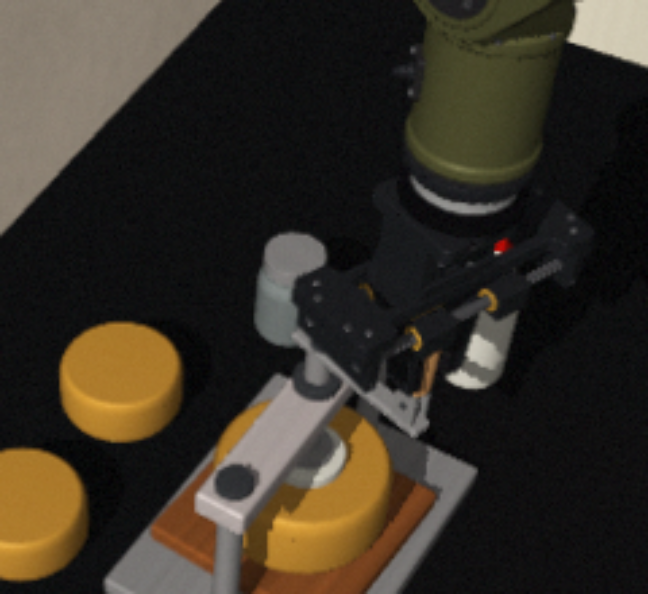

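The effort while turning rose from about 3.3 N free to 7.4 N over roughly 0.2 rad past contact, which is in the firm band. In the picture the foot at crop (320,460) sits on the cheese and the grip is still in the jaws. I'll let go and lift straight up.

```bash
python3 -m inch '[[0,0,0,0,50],[0,0,0,0,50],[0,0,0,0,50],[0,0,0,0,50]]'
python3 -m inch '[[0,0,0.5,0,50],[0,0,1,0,50],[0,0,1,0,50],[0,0,1,0,50],[0,0,1,0,50]]'
python3 -m inch '[[-0.5,0.8,0.5,0,50],[-0.5,1,0,0,50],[-0.5,1,0,0,50],[-0.5,1,0,0,50],[-0.5,1,0,0,50]]'
python3 -m inch '[[-0.5,1,0,0,50],[-0.5,1,0,0,50],[-0.5,1,0,0,50],[0,0,0,0,50],[0,0,0,0,50]]'
python3 - <<'E'
from h import *
s=snap('side','side7'); P=cloud(s)
hsv=cv2.cvtColor(s['pixels'],cv2.COLOR_RGB2HSV)
g=np.array([.450,.039])
m=(P[...,2]>.25)&(P[...,2]<.34)&(np.hypot(P[...,0]-g[0],P[...,1]-g[1])<.04); q=P[m]
for z in np.arange(.26,.335,.015):
    k=q[abs(q[:,2]-z)<.006]
    if len(k): print(z.round(3),len(k),np.median(k,0).round(4))
im=cv2.imread('pics/side7.png')[90:310,260:500]; cv2.imwrite('pics/c7.png',cv2.resize(im,None,fx=2.7,fy=2.7))
E
```

```text
clock: 14.65
tool_pos: [0.4496, 0.0424, 0.2925]
eef_rot: [0.971, -0.24, -0.0, -0.0]
contact_force: [-0.1, -0.4, -0.3]
opening: 0.562
clock: 15.15
tool_pos: [0.4495, 0.0422, 0.406]
eef_rot: [0.971, -0.24, -0.0, -0.0]
contact_force: [0.7, 0.1, -0.5]
opening: 0.568
clock: 15.65
tool_pos: [0.3864, 0.1631, 0.4175]
eef_rot: [0.971, -0.24, -0.0, -0.0]
contact_force: [-1.1, 1.0, 0.0]
opening: 0.568
clock: 16.15
tool_pos: [0.3496, 0.2371, 0.4174]
eef_rot: [0.971, -0.24, -0.0, 0.0]
contact_force: [0.5, -0.4, -0.8]
opening: 0.565
0.26 31 [0.4527 0.0445 0.262 ]
0.275 54 [0.4523 0.0452 0.2761]
0.29 57 [0.4527 0.0452 0.2899]
0.305 57 [0.4525 0.0449 0.305 ]
0.32 65 [0.4524 0.0451 0.3199]
0.335 6 [0.453  0.0393 0.3291]
```

View pics/c7.png

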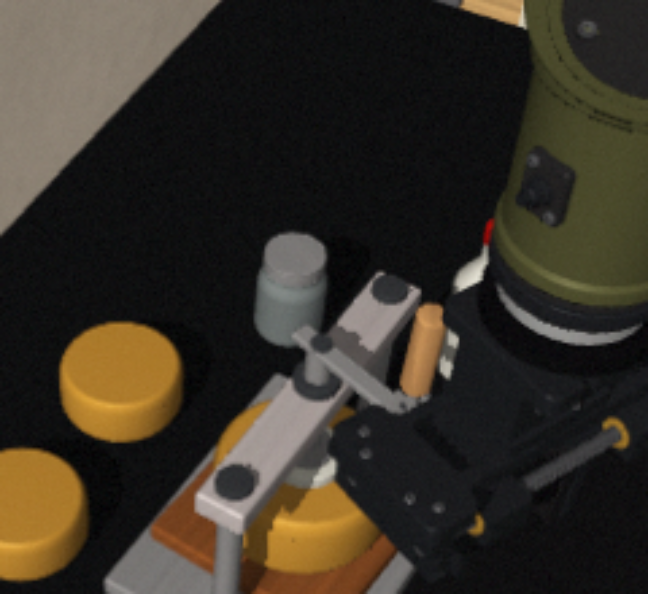

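The grip stands free and upright: its surface stays within 0.5 mm of vertical over 60 mm. One last check from above on the cheese and the bystanders.

Run:
```python
from h import *
a=np.load('pics/top1.npz'); s=snap('top','top8'); P=cloud(s)
d=np.abs(a['pixels'].astype(int)-s['pixels']).max(2)
for n,(u,v) in dict(bowl=(222,277),shaker=(452,250),bottle=(475,327),cheeseedge=(335,325),cheeseE=(385,272)).items(): print(n,d[v-25:v+25,u-25:u+25].mean().round(1))
print(r.get_state()['contact_force'])
im=cv2.imread('pics/top8.png')[190:370,170:510]; cv2.imwrite('pics/c8.png',cv2.resize(im,None,fx=2.3,fy=2.3))
```

```text
bowl 0.8
shaker 0.8
bottle 4.3
cheeseedge 18.7
cheeseE 18.3
[-0.32216508 -0.20053114 -0.0356976 ]
```

View pics/c8.png

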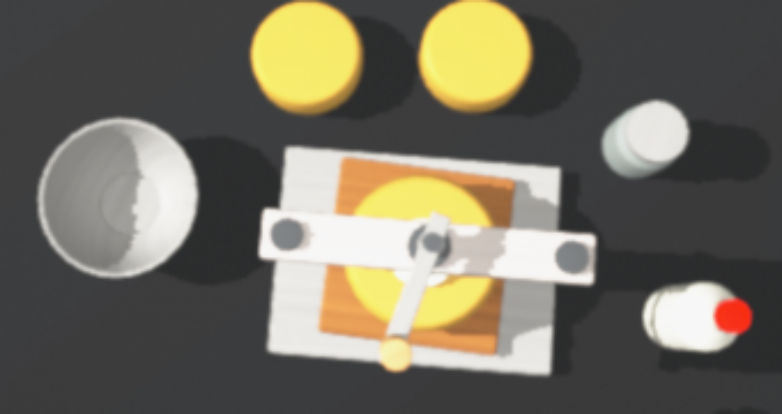

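The cheese is still centred on its board at crop (420,252). The bowl, shaker and bottle are where they were. The grip shows end-on at (397,355), so it is upright. The robot is clear, so I'm handing in.

```bash
python3 -c "from plant import r;print(r.finish_job())"
```

```text
the job is handed in; nothing more can be done
None
```

The cheese is clamped and the job is handed in. I swung the grip up to its stop, then turned the crank clockwise about 2.1 rad. The effort climbed from about 3.3 N turning freely to 7.4 N, within the 6 to 9 N band. I then opened the jaws and moved clear, at about 16 s on the robot's clock.

**Last checks:**
- **Grip:** it stands vertical in both the side and top views.
- **Cheese:** it looks centred on its board, but I judged this by eye and didn't measure it.
- **Bystanders:** the bowl, shaker and bottle are in place. The bottle's patch of the picture changed slightly, and I put that down to shading.
- **Robot:** the measured contact force is about 0 N, so it touches nothing.

**Foot pressure:** I could only infer it, at about 60 N from the effort at the grip; nothing measured it directly.

**What went wrong on the way:**
- My first estimate of the crank axis was about 4 mm off. That pressed the grip inward by about 4 N until I corrected it, pulled the grip back against its stop and carried on.
- The pads also slid about 5 mm along the grip while unfolding it, so I regripped before turning.

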